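Click the sample carousel onto its turntable spindle

TASK

The carousel with six purple-capped blood tubes has to go onto the sample turntable for its run (the blue grip on top is its handle). Keep it upright, slide its hub down the six-sided spindle and press it past the sprung balls until it clicks fully home on the steel flange, then let go. Leave the bottles and the red carton around it where they are.

Things in the scene. Friction and masses are not known exactly. Their poses are not given: they have to be found in the camera images.
- carousel_grip (a point): centre of the blue finger grip on top of the loose tube carousel, on its upright axis, 118 mm above its underside. The grip is an upright rounded plate 40 mm long (this point's x), 16 mm thick (its y: pinch it across this) and 36 mm high (18 mm above and below this point); its lower end is 10 mm above the purple tube caps. z is up
- carousel_hub (a point): centre of the carousel's underside, the mouth of its blind hub bore, 47 mm deep up the axis. Bore six-sided, 17.8 mm across flats; its mouth is flared to 22.8 mm over the first 4 mm. Axes as carousel_grip; +x and every 60 degrees from it meets a flat of the bore. A groove round the bore, 15 to 21.5 mm up, takes the spindle's balls
- carousel_deck (a point): centre of the carousel's upper white disc, 57 mm above its underside. The carousel: two white discs of 124 mm diameter holding six purple-capped tubes on a 44 mm radius at 0, 60, 120... degrees from its x axis (caps end 90 mm above its underside); about 0.2 kg, 136 mm tall with the grip. It starts upright on the worktop
- turntable: white turntable unit, fixed to the worktop: housing 150 mm (its x) by 160 mm (its y), round deck rim 53 mm high; origin at the centre of its underside, z up, -x towards its dark front panel with the green key. The spindle stands upright at its centre, axes as this body's
- spindle_seat (a point): centre of the top of the 44 mm steel flange on the turntable, 58 mm above the worktop; the carousel's underside rests here when home. From it the steel spindle rises 42 mm: six-sided, 16 mm across flats, top 5 mm tapered to 11 mm. +x and every 60 degrees from it is a flat: the carousel fits with its x axis along this x or any multiple of 60 degrees from it, give or take 10 degrees
- detent (a point): point on the spindle's axis, 18 mm above the seat, level with two sprung steel balls standing 2.5 mm proud of its +x and -x flats. The hub meets them 18 mm above home and, let go there, stays up, leaning a little; a push of about 10 N (at most 15) takes it past, then it drags at about 5 N until, 3 mm above home, the balls snap into the groove and draw it down on the flange
- blue_bottle: loose blue-capped reagent bottle, bystander, 42 mm diameter, 92 mm high; origin at the centre of its base
- red_bottle: loose red-capped reagent bottle, bystander, 34 mm diameter, 78 mm high; origin at the centre of its base
- slide_carton: loose small red slide carton, bystander, 78 x 84 mm, 33 mm high; origin at the centre of its base

How it is judged:
By the outcome, as a careful person would: the job done as asked, in the order asked, and still so for the second after the job is handed in, with the robot touching nothing.
It also fails if it takes over 35 s, if anything falls off the work surface, if the arm or the gripper's body presses on something with over 40 N, if the wrist force passes 120 N, or if a joint passes its speed limit or range.

ROBOT

A 6-joint arm with a two-finger parallel gripper is mounted at the origin on a cart in front of the work surface, level with it; the furniture and walls round the work are solid. World frame = base frame: x ahead of the robot, y to its left, z up, the work surface at z = 0. Lengths are in mm, angles in rad, forces in N, time in s.
With the tool pointing down it reaches from about 275 to 1000 mm from the base axis. Payload 8.4 kg.
Tool frame: the origin (TCP) lies at the very end of the fingers, on their centre line; the grasp point (between the pads) lies 19 mm behind it; z points along the fingers, y is the direction in which the jaws open and shut (so a half turn about z gives the same grasp; the last joint's range is limited). The gripper opens to 85 mm and grips with 20 to 120 N. Pads are 22 mm wide; open, the fingers measure 114 mm over their backs; the gripper's body (76 mm by 85 mm) begins 54 mm behind the grasp point. The pads swing forward as they close: fully open they stand 13 mm farther back than shut.
Start: joints at [1.251, 0.353, 1.633, -0, 1.155, -0.002], TCP at [195.297, 593.706, 198.181] pointing down, gripper open.
Joint ranges: [-2.63, 2.63], [-0.92, 2.1], [0.06, 2.66], [-1.3, 4.44], [0, 2.69], [-3.02, 3.02]. Speed limits (rad/s): [2.22, 2.22, 2.79, 3.14, 3.14, 3.14].

INTERFACE

Orientations are given as [roll, pitch, yaw] about the fixed x, y, z axes, in that order (R = Rz(yaw) Ry(pitch) Rx(roll)).
In Python, from rig import r gives the robot as it stands.
- The arm moves only by the tool move_arm, never from a script. Its argument "increments" is a list of rows, each an object of numbers: "tx", "ty", "tz": the shift along the tool's x, y, z in cm; "rx", "ry", "rz": the turn, a rotation vector about the tool's x, y, z in degrees; "gripper": the gripper's target within -1 to 1 (fully open at 1, half-way at 0, shut at -1). A call has 1 to 12 rows; each row shifts and turns the commanded pose from where the row before left it, along the tool's axes as they then stand; what a row does not reach is not made up. A row lasts 1/10 s, in which the tool goes at most 50 mm and 8.59 degrees, less where a joint would pass 70% of its speed; a pose out of reach is approached as far as the arm can. A call is refused whole if a number of a shift passes 5 or a number of a turn 8.59, either way. A call with a gripper value outside its range is refused whole. The fingers move at their own pace and stop on an object; "squeeze" is the grip in N (left out, the last holds). Time passes only in rows, so rows that do not move let the fingers close. It gives the time, the measured TCP pose, the force and the opening at its end, in the units of the state.
- r.sense(): the state, without advancing time (a new reading comes with each control period).
- r.grab_frame(name): name is "scene" or "side" or "wrist"; returns (picture, depth): 400x640x3 uint8, red, green, blue; 400x640 float32, mm along the optical axis (not along the pixel's ray), 0 where there is no reading.
- r.camera_model(name): a dict with "fx", "fy", "cx", "cy" (pixels), "R" (3x3) and "t" (3): a world point X has camera coordinates R X + t; the wrist camera has in their place "hand_eye" (4x4, takes a point from camera to tool coordinates, whose origin is the TCP and whose axes are the flange's). Camera axes: x right, y down, z forward; pixel columns grow to the right and rows downward; lengths in mm; the calibration is good to about 2 mm. A picture is of the moment at which its call begins: read the wrist's pose just before it. camera_model takes no time and is no camera call.
- r.sign_off(): hands the job in, once; it reports no verdict.
Trained networks look in the newest picture that a camera, given by its name, has taken for a name from the list of things; names that differ only in an ending like _2 or _b are one class to them, and where a whole thing is asked for, a point or a joint stands for the part that bears it (a point fixed in the world has none). Each returns a list of dicts, best first, with "confidence" (0 to 1); they miss things now and then, are a little off and sometimes report something else, mostly with a low value. They report only what shows in the picture. A call takes as long as a camera call.
- r.cut_out(query, camera): "mask" (400x640 bool, what is visible of it) and "bbox" ([left, top, right, bottom] in pixels, round what is visible of it).
- r.place_of(query, camera): "location" ([row, column] in pixels: a listed point, or the origin of a listed thing).
The state is a dict: "clock": time; "qpos": joint angles; "qvel": joint speeds; "joint_efforts": joint torques, N m; "eef_pos": TCP position; "tcp_rot": TCP orientation; "contact_force": force on the tool from outside, world axes, zero at the start; "wrist_torque": the same for the moment, N m; "opening": opening from 0.0 (shut) to 1.0 (fully open).
Only numpy, scipy, OpenCV 4.12 (cv2) and the standard library are available. Lean on these libraries where they do the work, as an engineer would, in place of code of your own. Each camera call takes 0.05 s, during which the arm holds its last target. There are 200 camera calls.

## Working session

There is one attempt and no reset: what is moved stays moved. The work goes in short steps, Python scripts to look and compute and a tool call to move; the robot and the scene stay as the last step left them, time stands still between calls to the robot, and variables do not carry over. Pictures are saved under pics/ and viewed, about 8 in all and at most 12, crops included, and the job is handed in when it is done.

Besides the shell and the picture viewer there is one more tool, called after ">>>" as name(argument=value, ...) on one line, values as JSON. move_arm: Moves the arm, as the interface text tells. Its arguments: {"type":"object","properties":{"increments":{"type":"array","items":{"type":"object","properties":{"tx":{"type":"number"},"ty":{"type":"number"},"tz":{"type":"number"},"rx":{"type":"number"},"ry":{"type":"number"},"rz":{"type":"number"},"gripper":{"type":"number"}}}},"squeeze":{"type":"number"}},"required":["increments"]}

```bash
ls; mkdir -p pics; cat > h.py <<'E'
import numpy as np, cv2
from rig import r
from scipy.spatial.transform import Rotation as Ro
def cam(n):
    m=r.camera_model(n); K=np.array([[m['fx'],0,m['cx']],[0,m['fy'],m['cy']],[0,0,1]])
    if n!='wrist': R=np.array(m['R']);t=np.array(m['t'])
    else:
        s=r.sense(); T=np.eye(4); T[:3,:3]=Ro.from_euler('xyz',s['tcp_rot']).as_matrix(); T[:3,3]=s['eef_pos']
        C=np.linalg.inv(T@np.array(m['hand_eye'])); R=C[:3,:3];t=C[:3,3]
    return K,R,t
def onplane(c,px,z):  # px=(row,col)
    K,R,t=c; d=R.T@np.linalg.solve(K,[px[1],px[0],1]); o=-R.T@t; return o+d*(z-o[2])/d[2]
def proj(c,X):
    K,R,t=c; p=(R@np.atleast_2d(X).T).T+t; p=(K@p.T).T; return p[:,:2]/p[:,2:]
def cloud(c,d):
    K,R,t=c; v,u=np.indices(d.shape); P=np.stack([(u-K[0,2])/K[0,0]*d,(v-K[1,2])/K[1,1]*d,d],-1); return (P-t)@R
def save(n,p): cv2.imwrite('pics/'+n,p[:,:,::-1])
E
python3 - <<'E'
from h import *
print(r.sense())
Z=dict(carousel_grip=118,carousel_hub=0,carousel_deck=57,turntable=0,spindle_seat=58,detent=76,blue_bottle=0,red_bottle=0,slide_carton=0)
for n in ['scene','side','wrist']:
    c=cam(n); p,d=r.grab_frame(n); save(n+'0.png',p); np.save(n+'0.npy',d)
    print(n,'campos',(-c[1].T@c[2]).round())
    for q,z in Z.items():
        for o in r.place_of(q,n)[:2]: print(q,round(o['confidence'],2),np.round(o['location'],1),onplane(c,o['location'],z).round(1))
ims=[cv2.imread(f'pics/{n}0.png') for n in ['scene','side']]
cv2.imwrite('pics/both.png',cv2.resize(np.vstack(ims),(480,600)))
E
```

```text
pics
{'clock': 0.0, 'qpos': array([ 1.25062031e+00,  3.53653735e-01,  1.63414651e+00,  2.44473957e-05,
        1.15517217e+00, -2.40760791e-03]), 'qvel': array([ 0.00045977,  0.00137745, -0.00097482,  0.00053431,  0.00048675,
        0.00018851]), 'joint_efforts': array([ 1.99564318e-03, -6.05228090e+01, -3.42080534e+01,  2.85400338e-04,
        9.00878134e-03,  2.34737217e-05]), 'eef_pos': array([195.1125274 , 593.21692927, 197.45291683]), 'tcp_rot': array([-3.14021295e+00, -2.56742782e-05,  2.82381434e+00]), 'contact_force': array([ 0.43610249, -0.30869217, -0.19641759]), 'wrist_torque': array([ 0.04085115, -0.03553473,  0.03151613]), 'opening': 0.9999319802121033}
scene campos [ 123. -257.  633.]
carousel_grip 0.72 [210.6 255.1] [460.1 321.5 118. ]
carousel_hub 0.81 [247.  262.2] [467.9 323.6   0. ]
carousel_deck 0.88 [229.9 254.8] [457.6 330.   57. ]
carousel_deck 0.21 [276.9 377.2] [558.1  42.8  57. ]
spindle_seat 0.63 [257.4 374.3] [594.9  82.4  58. ]
detent 0.86 [252.3 374.9] [592.5  80.8  76. ]
detent 0.34 [249.6 259.5] [417.6 251.3  76. ]
blue_bottle 0.73 [263.3 448.3] [754.
[... 239 characters left out ...]
 103.2  -0. ]
carousel_hub 0.56 [207.  257.6] [457.8 326.    0. ]
carousel_deck 0.64 [195.9 255. ] [456.6 316.9  57. ]
carousel_deck 0.59 [178.  253.1] [462.5 377.7  57. ]
turntable 0.79 [274.8 337.7] [598.2  81.   -0. ]
spindle_seat 0.9 [265.3 342.1] [602.4  72.3  58. ]
detent 0.7 [259.9 338.4] [594.8  77.6  76. ]
detent 0.38 [193.5 255.5] [458.6 308.   76. ]
blue_bottle 0.84 [296.4 417.9] [752.  -18.6   0. ]
blue_bottle 0.52 [275.1 335.7] [593.6  81.6   0. ]
red_bottle 0.7 [160.2 307.7] [630.1 456.4   0. ]
slide_carton 0.81 [158.3 239.9] [440.9 518.7   0. ]
wrist campos [123. 618. 374.]
carousel_grip 0.37 [338.8 312.2] [338.7 542.1 118. ]
slide_carton 0.79 [337.3 312. ] [435.4 507.6  -0. ]
```

View pics/both.png

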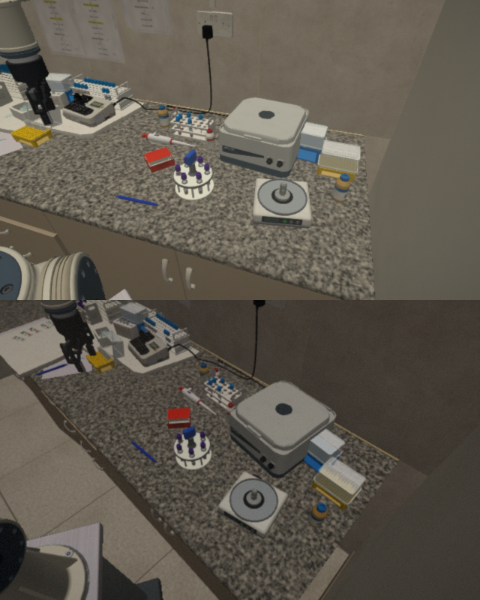

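```bash
python3 - <<'E'
from h import *
from scipy.optimize import least_squares
for n in ['scene','side']:
    c=cam(n); P=cloud(c,np.load(n+'0.npy')); im=cv2.imread(f'pics/{n}0.png'); hsv=cv2.cvtColor(im,cv2.COLOR_BGR2HSV)
    near=np.linalg.norm(P[...,:2]-[457,322],axis=-1)<75
    g=near&(P[...,2]>98)&(P[...,2]<140)
    Q=P[g]; print(n,'grip',len(Q),Q.mean(0).round(1),Q.max(0).round(1))
    top=Q[Q[:,2]>128]; xy=top[:,:2]; (cx,cy),(w,h),a=cv2.minAreaRect(xy.astype(np.float32)); print('top rect',cx,cy,w,h,a)
    # caps tops
    k=near&(P[...,2]>84)&(P[...,2]<95)&(hsv[...,0]>120)&(hsv[...,0]<165)&(hsv[...,1]>60)
    Q=P[k][:,:2]; print('caps',len(Q))
    if len(Q)>30:
        def f(v):
            a=v[2]+np.arange(6)*np.pi/3; C=np.stack([v[0]+44*np.cos(a),v[1]+44*np.sin(a)],-1)
            dd=np.linalg.norm(Q[:,None]-C,axis=-1).min(1); return np.maximum(dd-6,0)
        b=min((least_squares(f,[457,320,t],loss='soft_l1') for t in np.linspace(0,1,6)),key=lambda s:s.cost)
        print('caps fit',b.x[:2].round(1),np.degrees(b.x[2])%60,b.cost)
    # turntable
    T=np.linalg.norm(P[...,:2]-[595,79],axis=-1)<130
    for lo,hi in [(90,104),(62,90),(55,61),(49,55),(20,45)]:
        m=T&(P[...,2]>lo)&(P[...,2]<hi); Q=P[m]
        if len(Q): print(lo,len(Q),Q.mean(0).round(1),cv2.minAreaRect(Q[:,:2].astype(np.float32)))
    for q in ['turntable','carousel_grip']:
        for o in r.cut_out(q,n)[:1]:
            print(q,o['confidence'],o['bbox']); Q=P[o['mask']&(P[...,2]>10)]; print(cv2.minAreaRect(Q[:,:2].astype(np.float32)))
im=cv2.imread('pics/scene0.png'); im2=cv2.imread('pics/side0.png')
cv2.imwrite('pics/crop.png',np.vstack([cv2.resize(im[170:320,190:440],(500,300)),cv2.resize(im2[140:340,200:420],(500,300))]))
E
```

```text
scene grip 246 [455.3 316.7 123.2] [479.1 331.8 139. ]
top rect 458.76806640625 320.77264404296875 40.19847869873047 14.953943252563477 22.80364227294922
caps 180
caps fit [457.8 321.4] 20.603464364029257 44.899749945421874
90 142 [650.6 127.2  97.2] ((645.2830810546875, 114.08147430419922), (139.67010498046875, 39.70923614501953), 46.94855499267578)
62 325 [656.9 139.6  76.9] ((626.6869506835938, 131.54190063476562), (146.4205322265625, 68.77906799316406), 35.27604293823242)
55 253 [602.6  83.5  58.2] ((618.59716796875, 95.98381042480469), (199.66299438476562, 135.4986572265625), 37.19786834716797)
49 2328 [592.8  74.6  50.8] ((617.2437744140625, 96.11869812011719), (198.7015380859375, 148.9396514892578), 40.28370666503906)
20 863 [562.7  52.9  35.4] ((613.739013671875, 94.07858276367188), (209.2995147705078, 160.1233673095703), 41.14787292480469)
turntable 0.85 [336.1, 236.2, 418.3, 305.2]
((409.2055969238281, -84.6484375), (658.0172729492188, 160.1233673095703), 41.14787292480469)
carousel_grip 0.7 [337.1, 233.8, 420.3, 306.1]
((409.2055969238281, -84.6484375), (658.0172729492188,
[... 489 characters left out ...]
3046875), 35.17878341674805)
55 235 [604.1  81.4  57.6] ((628.564208984375, 85.84229278564453), (195.5499725341797, 104.92835235595703), 41.42475128173828)
49 1524 [595.2  74.9  50.5] ((615.44140625, 96.70492553710938), (196.1146240234375, 146.85752868652344), 42.49026870727539)
20 755 [587.3  49.3  37.2] ((614.6198120117188, 94.47512817382812), (206.3693084716797, 160.1227264404297), 41.10709762573242)
turntable 0.59 [290.9, 228.2, 385.0, 318.1]
((507.88629150390625, -39.11872863769531), (469.4336242675781, 181.8616943359375), 52.96684646606445)
carousel_grip 0.9 [233.8, 173.5, 281.7, 228.5]
((424.1169128417969, 54.45648193359375), (661.6141357421875, 118.22273254394531), 82.42609405517578)
```

View pics/crop.png

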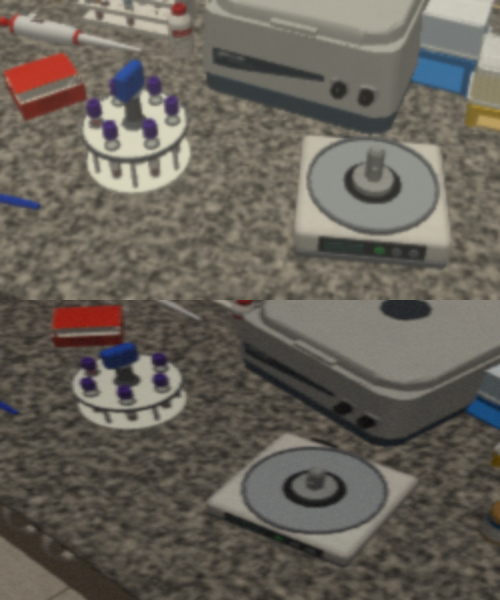

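The scene and side views show the carousel at about (459, 321) with yaw about 21° (mod 60). The turntable is at about (595, 79) with yaw about 41°, its front panel towards the robot. Next I look at both with the wrist camera, turntable first.

```bash
cat >> h.py <<'E'
def plan(xyz,yaw_deg,maxmm=45):
    s=r.sense(); R=Ro.from_euler('xyz',s['tcp_rot']); G=Ro.from_euler('xyz',[np.pi,0,np.radians(yaw_deg)])
    rv=np.degrees((R.inv()*G).as_rotvec()); d=np.array(xyz)-s['eef_pos']
    print('world d',d.round(1),'start-tool d',R.inv().apply(d).round(1),'goal-tool d(cm)',(G.inv().apply(d)/10).round(2),'rotvec',rv.round(2),'clock',s['clock'])
def tt(n,d,c0=(595,79)):
    c=cam(n); P=cloud(c,d); rho=np.linalg.norm(P[...,:2]-c0,axis=-1)
    out={}
    Q=P[(rho<14)&(P[...,2]>95)&(P[...,2]<104)]
    if len(Q): print('spindle top',len(Q),Q.mean(0).round(1))
    Q=P[(rho<16)&(P[...,2]>66)&(P[...,2]<104)]
    if len(Q): print('spindle bb mid',((Q.max(0)+Q.min(0))/2).round(1),(Q.max(0)-Q.min(0)).round(1))
E
python3 - <<'E'
from h import *
print(np.array(r.camera_model('wrist')['hand_eye']).round(3), {k:v for k,v in r.camera_model('wrist').items() if k!='hand_eye'})
for n in ['scene','side']:
    d=np.load(n+'0.npy'); tt(n,d); c=cam(n); P=cloud(c,d)
    rho=np.linalg.norm(P[...,:2]-[640,150],axis=-1); Q=P[(rho<150)&(P[...,2]>110)]; print('centrifuge',Q[:,2].max(),np.percentile(Q[:,2],95))
    u=(Q[:,:2]-[595,79])@[np.cos(.72),np.sin(.72)]; print('near face offset',np.percentile(u,2))
plan((540,32,260),221.5)
E
```

```text
[[  -0.      -0.956   -0.295   76.29 ]
 [   1.       0.      -0.       0.762]
 [   0.      -0.295    0.956 -176.012]
 [   0.       0.       0.       1.   ]] {'fx': 298.21117223271875, 'fy': 298.21117223271875, 'cx': 316.74974324425915, 'cy': 202.1476410863028}
spindle top 42 [593.7  76.6  99.3]
spindle bb mid [593.7  77.3  84.4] [15.6 16.9 36.8]
centrifuge 151.82486548037184 150.31690102248572
near face offset 126.26060775315536
spindle top 43 [595.3  76.6  98.3]
spindle bb mid [595.6  77.   84.3] [17.6 15.3 35.6]
centrifuge 151.2137132528978 149.5316233622794
near face offset 127.802846631066
world d [ 344.7 -561.7   61.8] start-tool d [-503.  -425.8  -61.8] goal-tool d(cm) [ 11.4  -64.91  -6.18] rotvec [  0.     0.   -59.71] clock 1.7
```

```bash
python3 - <<'E'
from h import *
plan((459,321,215),201.5)
E
```

```text
world d [ 263.7 -272.7   16.8] start-tool d [-335.7 -176.6  -16.8] goal-tool d(cm) [-14.54 -35.04  -1.68] rotvec [  0.    -0.   -39.71] clock 1.7
```

>>> move_arm(increments=[{"rz": -7.94,"tz": -0.34,"gripper": 1},{"rz": -7.94,"tz": -0.34},{"rz": -7.94,"tz": -0.34},{"rz": -7.94,"tz": -0.34},{"rz": -7.94,"tz": -0.34},{"tx": -1.8,"ty": -4.3},{"tx": -1.8,"ty": -4.3},{"tx": -1.8,"ty": -4.3},{"tx": -1.8,"ty": -4.3},{"tx": -1.8,"ty": -4.3},{"tx": -1.8,"ty": -4.3},{"tx": -1.8,"ty": -4.3}])

```text
invalid input
```

>>> move_arm(increments=[{"tx": -1.9,"ty": -4.5},{},{}])

```text
invalid input
```

```bash
python3 - <<'E'
from h import *
s=r.sense(); print(s['eef_pos'],np.degrees(s['tcp_rot']),s['qpos'].round(2))
n='wrist'; c=cam(n); p,d=r.grab_frame(n); save('w1.png',p); P=cloud(c,d)
hsv=cv2.cvtColor(p,cv2.COLOR_RGB2HSV)
near=np.linalg.norm(P[...,:2]-[459,321],axis=-1)<75
g=near&(P[...,2]>130)&(P[...,2]<142)&(hsv[...,1]>120)
Q=P[g]; print(len(Q),Q[:,2].mean(),cv2.minAreaRect(Q[:,:2].astype(np.float32)))
k=near&(P[...,2]>84)&(P[...,2]<95)&(hsv[...,0]>115)&(hsv[...,0]<165)&(hsv[...,1]>60); Q=P[k][:,:2]
from scipy.optimize import least_squares
def f(v):
    a=v[2]+np.arange(6)*np.pi/3; C=np.stack([v[0]+44*np.cos(a),v[1]+44*np.sin(a)],-1)
    return np.maximum(np.linalg.norm(Q[:,None]-C,axis=-1).min(1)-6,0)
b=least_squares(f,[459,321,.36],loss='soft_l1'); print(len(Q),b.x[:2],np.degrees(b.x[2]))
for q,z in [('carousel_grip',118),('carousel_deck',57)]:
    for o in r.place_of(q,n)[:1]: print(q,o['confidence'],onplane(c,o['location'],z))
E
```

```text
[195.31169715 593.71161616 198.1948779 ] [ 1.79998296e+02 -9.10695874e-04  1.61788163e+02] [ 1.25  0.35  1.63  0.    1.16 -0.  ]
0 nan ((0.0, 0.0), (0.0, 0.0), 0.0)
0 [459. 321.] 20.626480624709636
carousel_deck 0.41 [390.88736233 525.28053522  57.        ]<stdin>:7: RuntimeWarning: Mean of empty slice.
  ret = ret.dtype.type(ret / rcount)
```

View pics/w1.png

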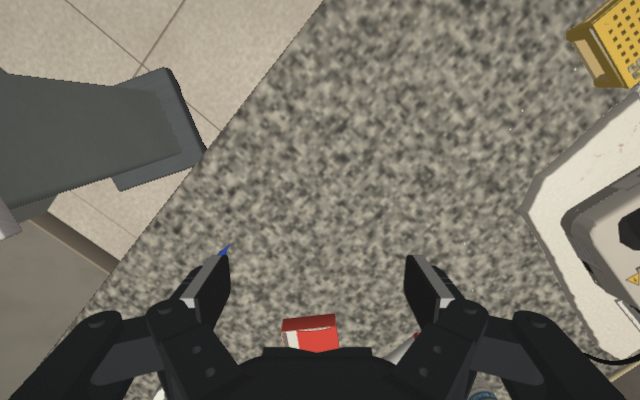

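The view was taken before any motion, because both calls were refused. It shows only the carton at the bottom, at about (310, 330). I retry with every field filled in.

>>> move_arm(increments=[{"tx": 0,"ty": 0,"tz": -0.34,"rx": 0,"ry": 0,"rz": -7.94,"gripper": 1},{"tx": 0,"ty": 0,"tz": -0.34,"rx": 0,"ry": 0,"rz": -7.94,"gripper": 1},{"tx": 0,"ty": 0,"tz": -0.34,"rx": 0,"ry": 0,"rz": -7.94,"gripper": 1},{"tx": 0,"ty": 0,"tz": -0.34,"rx": 0,"ry": 0,"rz": -7.94,"gripper": 1},{"tx": 0,"ty": 0,"tz": -0.34,"rx": 0,"ry": 0,"rz": -7.94,"gripper": 1}], squeeze=60)

```text
clock: 2.35
eef_pos: [195.3, 593.7, 215.3]
tcp_rot: [-3.142, -0.0, -2.761]
contact_force: [-0.2, -0.5, -0.7]
opening: 1.001
```

>>> move_arm(increments=[{"tx": -1.8,"ty": -4.38,"tz": 0,"rx": 0,"ry": 0,"rz": 0,"gripper": 1},{"tx": -1.8,"ty": -4.38,"tz": 0,"rx": 0,"ry": 0,"rz": 0,"gripper": 1},{"tx": -1.8,"ty": -4.38,"tz": 0,"rx": 0,"ry": 0,"rz": 0,"gripper": 1},{"tx": -1.8,"ty": -4.38,"tz": 0,"rx": 0,"ry": 0,"rz": 0,"gripper": 1},{"tx": -1.8,"ty": -4.38,"tz": 0,"rx": 0,"ry": 0,"rz": 0,"gripper": 1},{"tx": -1.8,"ty": -4.38,"tz": 0,"rx": 0,"ry": 0,"rz": 0,"gripper": 1},{"tx": -1.8,"ty": -4.38,"tz": 0,"rx": 0,"ry": 0,"rz": 0,"gripper": 1},{"tx": -1.8,"ty": -4.38,"tz": 0,"rx": 0,"ry": 0,"rz": 0,"gripper": 1},{"tx": 0,"ty": 0,"tz": 0,"rx": 0,"ry": 0,"rz": 0,"gripper": 1}], squeeze=60)

```text
clock: 3.25
eef_pos: [461.1, 316.7, 215.4]
tcp_rot: [-3.14, 0.001, -2.771]
contact_force: [0.0, 0.2, -0.2]
opening: 0.997
```

```bash
cat > look.py <<'E'
from h import *
from scipy.optimize import least_squares
s=r.sense(); print(s['clock'],s['eef_pos'],np.degrees(s['tcp_rot']),s['qpos'].round(2))
n='wrist'; c=cam(n); p,d=r.grab_frame(n); save('w2.png',p); P=cloud(c,d)
hsv=cv2.cvtColor(p,cv2.COLOR_RGB2HSV)
near=np.linalg.norm(P[...,:2]-[459,321],axis=-1)<75
g=near&(P[...,2]>130)&(P[...,2]<142)&(hsv[...,1]>120)
Q=P[g]; print(len(Q),cv2.minAreaRect(Q[:,:2].astype(np.float32)))
k=near&(P[...,2]>84)&(P[...,2]<95)&(hsv[...,0]>115)&(hsv[...,0]<165)&(hsv[...,1]>60); Q=P[k][:,:2]
def f(v):
    a=v[2]+np.arange(6)*np.pi/3; C=np.stack([v[0]+44*np.cos(a),v[1]+44*np.sin(a)],-1)
    return np.maximum(np.linalg.norm(Q[:,None]-C,axis=-1).min(1)-6,0)
b=least_squares(f,[459,321,.36],loss='soft_l1'); print(len(Q),b.x[:2],np.degrees(b.x[2]))
for q,z in [('carousel_grip',118),('carousel_deck',57)]:
    for o in r.place_of(q,n)[:1]: print(q,o['confidence'],onplane(c,o['location'],z))
plan((459,321,150),201.5)
E
python3 look.py
```

```text
3.25 [461.08445586 316.67981278 215.37143389] [-1.79915553e+02  6.84892045e-02 -1.58756550e+02] [ 0.6   0.23  1.76 -0.    1.15 -1.34]
690 ((457.4112548828125, 323.9577331542969), (38.19189453125, 15.468390464782715), 21.20729637145996)
1000 [457.16289424 323.58675348] 20.475556964860097
carousel_grip 0.91 [457.61406468 322.19881707 118.        ]
carousel_deck 0.84 [456.62700684 323.85687153  57.        ]
world d [  1.5   0.6 -65.1] start-tool d [-1.6 -0.  65.1] goal-tool d(cm) [-0.16 -0.    6.51] rotvec [ 0.02 -0.02 -0.07] clock 3.4
```

View pics/w2.png

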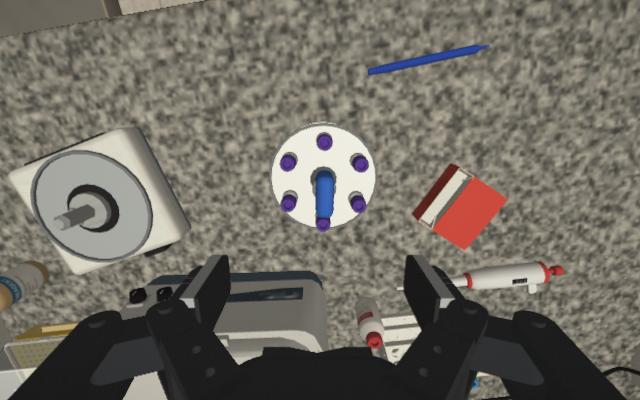

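The wrist picture shows the carousel centred at about (323, 175), its grip running vertically in the picture between the jaws, and the spindle at about (85, 213). The arm was still settling, so I measure again at rest, this time including the spindle.

```bash
cat >> look.py <<'E'
tt('wrist',d)
h=np.linalg.norm(P[...,:2]-[594.5,77],axis=-1)
m=(h<125)&(P[...,2]>40)&(P[...,2]<56)
print('housing',cv2.minAreaRect(P[m][:,:2].astype(np.float32)))
for q,z in [('spindle_seat',58),('detent',76),('turntable',0)]:
    for o in r.place_of(q,n)[:1]: print(q,o['confidence'],o['location'],onplane(c,o['location'],z))
E
python3 look.py
```

```text
3.4 [457.52289129 320.42226785 215.12034359] [ 1.79976842e+02 -1.82694534e-02 -1.58573215e+02] [ 0.61  0.23  1.76  0.    1.15 -1.34]
674 ((457.9212341308594, 324.5259094238281), (40.038818359375, 15.344868659973145), 21.09634017944336)
983 [457.12794022 323.65083404] 20.522987818112696
carousel_grip 0.87 [455.71949153 326.18324829 118.        ]
carousel_deck 0.62 [456.0259169  322.07002811  57.        ]
world d [  2.2  -0.4 -65.2] start-tool d [-1.9 -1.2 65.2] goal-tool d(cm) [-0.19 -0.12  6.52] rotvec [ 0.01 -0.01  0.08] clock 3.55
spindle top 213 [593.   82.3  98.9]
spindle bb mid [593.7  80.9  83.9] [18.2 17.3 35.9]
housing ((611.4573974609375, 95.20672607421875), (199.21435546875, 159.83969116210938), 41.342098236083984)
spindle_seat 0.87 [213.3, 83.2] [595.90180547  79.373677    58.        ]
detent 0.84 [215.4, 72.1] [591.67816214  79.76142818  76.        ]
turntable 0.61 [197.8, 118.3] [592.04074826  83.26939997   0.        ]
```

>>> move_arm(increments=[{"tx": -0.15,"ty": 0.12,"tz": 3.5,"rx": 0,"ry": 0,"rz": 0,"gripper": 1},{"tx": 0,"ty": 0,"tz": 3.0,"rx": 0,"ry": 0,"rz": 0,"gripper": 1},{"tx": 0,"ty": 0,"tz": 2.5,"rx": 0,"ry": 0,"rz": 0,"gripper": 1},{"tx": 0,"ty": 0,"tz": 1.5,"rx": 0,"ry": 0,"rz": 0,"gripper": 1},{"tx": 0,"ty": 0,"tz": 0.7,"rx": 0,"ry": 0,"rz": 0,"gripper": 1},{"tx": 0,"ty": 0,"tz": 0.3,"rx": 0,"ry": 0,"rz": 0,"gripper": 1},{"tx": 0,"ty": 0,"tz": 0,"rx": 0,"ry": 0,"rz": 0,"gripper": -0.2},{"tx": 0,"ty": 0,"tz": 0,"rx": 0,"ry": 0,"rz": 0,"gripper": -0.5},{"tx": 0,"ty": 0,"tz": 0,"rx": 0,"ry": 0,"rz": 0,"gripper": -1},{"tx": 0,"ty": 0,"tz": 0,"rx": 0,"ry": 0,"rz": 0,"gripper": -1}], squeeze=40)

```text
clock: 4.7
eef_pos: [459.0, 322.3, 100.8]
tcp_rot: [3.141, 0.001, -2.767]
contact_force: [-0.2, -0.6, 0.2]
opening: 0.328
```

>>> move_arm(increments=[{"tx": 0,"ty": 0,"tz": 0,"rx": 0,"ry": 0,"rz": 0,"gripper": -1},{"tx": 0,"ty": 0,"tz": 0,"rx": 0,"ry": 0,"rz": 0,"gripper": -1},{"tx": 0,"ty": 0,"tz": 0,"rx": 0,"ry": 0,"rz": 0,"gripper": -1}], squeeze=60)

```text
clock: 5.0
eef_pos: [458.7, 322.5, 100.6]
tcp_rot: [3.141, 0.0, -2.767]
contact_force: [-3.1, 0.8, 5.1]
opening: 0.148
```

>>> move_arm(increments=[{"tx": 0,"ty": 0,"tz": 0,"rx": 0,"ry": 0,"rz": 0,"gripper": -1},{"tx": 0,"ty": 0,"tz": 0,"rx": 0,"ry": 0,"rz": 0,"gripper": -1}], squeeze=60)

```text
clock: 5.2
eef_pos: [458.6, 322.5, 100.6]
tcp_rot: [3.141, 0.0, -2.767]
contact_force: [-2.7, 1.8, 5.5]
opening: 0.151
```

```bash
python3 - <<'E'
from h import *
s=r.sense();print(s['eef_pos'],s['contact_force'],s['wrist_torque'],s['opening'])
# lateral lead: transport target at standoff: spindle at tool +x 100 of TCP
y=np.radians(221.5); 
plan((594.3-100*np.cos(y),78-100*np.sin(y),215),221.5); plan((594.3,78,215),221.5)
E
```

```text
[458.63923711 322.4691609  100.62415537] [-2.73575967  1.79252919  5.54416681] [0.19482932 0.41085098 0.02982548] 0.1506170451891389
world d [ 210.6 -178.2  114.4] start-tool d [-130.7 -242.9 -114.5] goal-tool d(cm) [ -3.96 -27.3  -11.44] rotvec [  0.03   0.03 -20.01] clock 5.2
world d [ 135.7 -244.5  114.4] start-tool d [ -36.7 -277.1 -114.5] goal-tool d(cm) [  6.04 -27.3  -11.44] rotvec [  0.03   0.03 -20.01] clock 5.2
```

>>> move_arm(increments=[{"tx": 0,"ty": 0,"tz": -0.5,"rx": 0,"ry": 0,"rz": 0,"gripper": -1},{"tx": 0,"ty": 0,"tz": -2,"rx": 0,"ry": 0,"rz": 0,"gripper": -1},{"tx": 0,"ty": 0,"tz": -3,"rx": 0,"ry": 0,"rz": 0,"gripper": -1},{"tx": 0,"ty": 0,"tz": -3,"rx": 0,"ry": 0,"rz": -4,"gripper": -1},{"tx": 0,"ty": 0,"tz": -2.2,"rx": 0,"ry": 0,"rz": -4,"gripper": -1},{"tx": 0,"ty": 0,"tz": -1.4,"rx": 0,"ry": 0,"rz": -4,"gripper": -1},{"tx": 0,"ty": 0,"tz": 0,"rx": 0,"ry": 0,"rz": -4,"gripper": -1},{"tx": 0,"ty": 0,"tz": 0,"rx": 0,"ry": 0,"rz": -4,"gripper": -1},{"tx": 1,"ty": -2,"tz": 0,"rx": 0,"ry": 0,"rz": 0,"gripper": -1},{"tx": 1,"ty": -3.5,"tz": 0,"rx": 0,"ry": 0,"rz": 0,"gripper": -1}], squeeze=60)

```text
clock: 6.2
eef_pos: [479.2, 267.8, 220.9]
tcp_rot: [3.141, -0.001, -2.415]
contact_force: [0.4, -0.1, -1.8]
opening: 0.143
```

>>> move_arm(increments=[{"tx": 1.5,"ty": -4,"tz": 0,"rx": 0,"ry": 0,"rz": 0,"gripper": -1},{"tx": 1.5,"ty": -4,"tz": 0,"rx": 0,"ry": 0,"rz": 0,"gripper": -1},{"tx": 1,"ty": -2.5,"tz": 0,"rx": 0,"ry": 0,"rz": 0,"gripper": -1},{"tx": 0,"ty": -1,"tz": 0,"rx": 0,"ry": 0,"rz": 0,"gripper": -1},{"tx": 0,"ty": 0,"tz": 0,"rx": 0,"ry": 0,"rz": 0,"gripper": -1},{"tx": 0,"ty": 0,"tz": 0,"rx": 0,"ry": 0,"rz": 0,"gripper": -1},{"tx": 0,"ty": 0,"tz": 0,"rx": 0,"ry": 0,"rz": 0,"gripper": -1},{"tx": 0,"ty": 0,"tz": 0,"rx": 0,"ry": 0,"rz": 0,"gripper": -1}], squeeze=60)

```text
clock: 7.0
eef_pos: [525.9, 156.0, 221.1]
tcp_rot: [3.141, -0.0, -2.416]
contact_force: [-0.0, 0.2, -1.8]
opening: 0.148
```

```bash
cat > look2.py <<'E'
from h import *
from scipy.optimize import least_squares
import sys
s=r.sense(); tcp=s['eef_pos']; print(s['clock'],tcp,np.degrees(s['tcp_rot']),s['contact_force'],s['wrist_torque'],s['opening'],s['qpos'].round(2))
big=[]
for n in ['wrist','scene','side']:
    c=cam(n); p,d=r.grab_frame(n); save(sys.argv[1]+n+'.png',p); P=cloud(c,d)-[0,0,0]
    hsv=cv2.cvtColor(p,cv2.COLOR_RGB2HSV); print('==',n)
    near=np.linalg.norm(P[...,:2]-tcp[:2],axis=-1)<75
    zc=tcp[2]-10
    k=near&(abs(P[...,2]-zc)<12)&(hsv[...,0]>115)&(hsv[...,0]<165)&(hsv[...,1]>60); Q=P[k][:,:2]
    def f(v):
        a=v[2]+np.arange(6)*np.pi/3; C=np.stack([v[0]+44*np.cos(a),v[1]+44*np.sin(a)],-1)
        return np.maximum(np.linalg.norm(Q[:,None]-C,axis=-1).min(1)-6,0)
    if len(Q)>20:
        b=least_squares(f,[tcp[0],tcp[1],np.radians(41)],loss='soft_l1'); print('caps',len(Q),(b.x[:2]).round(1),'minus tcp',(b.x[:2]-tcp[:2]).round(1),np.degrees(b.x[2]).round(1))
    # upper white deck plane
    W=near&(abs(P[...,2]-(tcp[2]-43))<8)&(hsv[...,1]<50)&(hsv[...,2]>120)
    A=P[W]
    if len(A)>50:
        A=A-[tcp[0],tcp[1],0]; co,*_=np.linalg.lstsq(np.c_[A[:,:2],np.ones(len(A))],A[:,2],rcond=None); print('deck tilt deg',np.degrees(co[:2]).round(2),'z below tcp',co[2]-tcp[2])
    tt(n,d,(594.3,78))
    for q,z in [('spindle_seat',58),('detent',76)]:
        for o in r.place_of(q,n)[:1]: print(q,round(o['confidence'],2),onplane(c,o['location'],z).round(1))
plan((594.3,78,tcp[2]),221.5)
a=[cv2.imread(f'pics/{sys.argv[1]}{n}.png') for n in ['wrist','scene','side']]
cv2.imwrite(f'pics/{sys.argv[1]}.png',np.vstack([cv2.resize(a[0],(480,300)),np.hstack([cv2.resize(a[1][120:320,250:490],(240,200)),cv2.resize(a[2][140:340,210:450],(240,200))])]))
E
python3 look2.py a
```

```text
7.0 [525.87992061 156.019075   221.13197327] [ 1.79985842e+02 -5.41172694e-03 -1.38430375e+02] [-0.0169498   0.23312192 -1.77809853] [-0.04843543  0.00102918  0.02633391] 0.14849068946512198 [ 0.29  0.21  1.77  0.    1.16 -2.01]
== wrist
caps 2499 [523.9 156.5] minus tcp [-2.   0.5] 41.1
deck tilt deg [-0.35  0.38] z below tcp -42.991057942305076
spindle top 194 [593.3  79.3  99. ]
spindle bb mid [593.9  79.2  84.1] [16.6 17.3 35.6]
spindle_seat 0.82 [595.4  82.8  58. ]
detent 0.57 [593.3  80.6  76. ]
== scene
caps 319 [524.5 154.3] minus tcp [-1.3 -1.7] 41.0
deck tilt deg [-0.34  0.09] z below tcp -42.19445823893767
spindle top 46 [593.2  76.7  98.9]
spindle bb mid [593.8  77.7  84.3] [18.  16.9 35.1]
spindle_seat 0.72 [598.  82.  58.]
detent 0.67 [598.4  78.7  76. ]
== side
caps 334 [525.8 154.2] minus tcp [-0.1 -1.8] 41.0
deck tilt deg [-0.26  0.39] z below tcp -43.70890454958655
spindle top 42 [595.   76.7  98.7]
spindle bb mid [595.4  77.1  84.7] [16.9 16.4 35.6]
spindle_seat 0.82 [596.1  76.9  58. ]
detent 0.66 [594.3  81.   76. ]
world d [ 68.  -77.   -0.1] start-tool d [ 1.000e-01 -1.027e+02  1.000e-01] goal-tool d(cm) [ 1.000e-02 -1.027e+01  1.000e-02] rotvec [ 0.    0.   -0.01] clock 7.45
```

View pics/a.png

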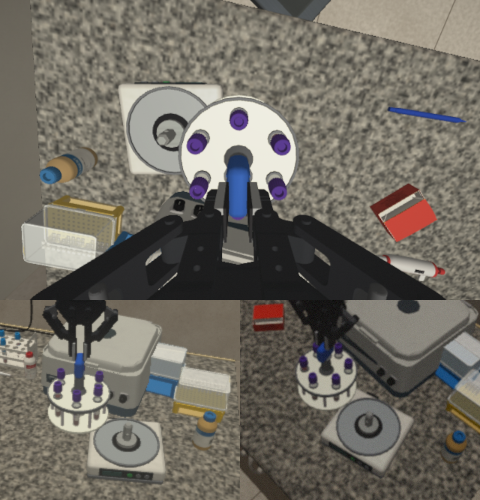

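The carousel hangs upright (tilt under 0.5°). In the wrist view its disc is centred near (238, 150) and the spindle is at (165, 130). The three cameras agree on an offset of about (69.6, -77.0) mm, so I move over it and start down.

>>> move_arm(increments=[{"tx": -0.09,"ty": -2,"tz": 0,"rx": 0,"ry": 0,"rz": 0,"gripper": -1},{"tx": 0,"ty": -3,"tz": 0,"rx": 0,"ry": 0,"rz": 0,"gripper": -1},{"tx": 0,"ty": -3,"tz": 0,"rx": 0,"ry": 0,"rz": 0,"gripper": -1},{"tx": 0,"ty": -1.8,"tz": 0,"rx": 0,"ry": 0,"rz": 0,"gripper": -1},{"tx": 0,"ty": -0.58,"tz": 0,"rx": 0,"ry": 0,"rz": 0,"gripper": -1},{"tx": 0,"ty": 0,"tz": 0.6,"rx": 0,"ry": 0,"rz": 0,"gripper": -1},{"tx": 0,"ty": 0,"tz": 0.8,"rx": 0,"ry": 0,"rz": 0,"gripper": -1},{"tx": 0,"ty": 0,"tz": 0.3,"rx": 0,"ry": 0,"rz": 0,"gripper": -1},{"tx": 0,"ty": 0,"tz": 0,"rx": 0,"ry": 0,"rz": 0,"gripper": -1},{"tx": 0,"ty": 0,"tz": 0,"rx": 0,"ry": 0,"rz": 0,"gripper": -1},{"tx": 0,"ty": 0,"tz": 0,"rx": 0,"ry": 0,"rz": 0,"gripper": -1}], squeeze=60)

```text
clock: 8.55
eef_pos: [595.8, 78.2, 204.5]
tcp_rot: [-3.141, 0.0, -2.417]
contact_force: [-0.8, 0.0, -2.3]
opening: 0.15
```

```bash
python3 look2.py b
```

```text
8.55 [595.7904052   78.17095356 204.47698422] [-1.79986306e+02  2.14211136e-02 -1.38485489e+02] [-0.80733713  0.01065112 -2.32273076] [-0.00677065  0.03551666  0.00726012] 0.14959047518973587 [ 0.13  0.31  1.68  0.    1.15 -2.17]
== wrist
caps 2495 [593.9  78.6] minus tcp [-1.9  0.5] 41.0
deck tilt deg [-0.29  0.33] z below tcp -42.99204531445241
== scene
caps 330 [593.9  77. ] minus tcp [-1.9 -1.2] 40.9
deck tilt deg [-0.23 -0.05] z below tcp -42.207053321391214
spindle_seat 0.66 [604.9  83.9  58. ]
detent 0.69 [594.4  73.4  76. ]
== side
caps 336 [595.2  77.1] minus tcp [-0.6 -1.1] 40.9
deck tilt deg [-0.27  0.45] z below tcp -43.91201481913393
world d [-1.5  0.2  0.3] start-tool d [ 1.   1.1 -0.3] goal-tool d(cm) [ 0.1   0.11 -0.03] rotvec [-0.    0.   -0.01] clock 9.0
```

View pics/b.png

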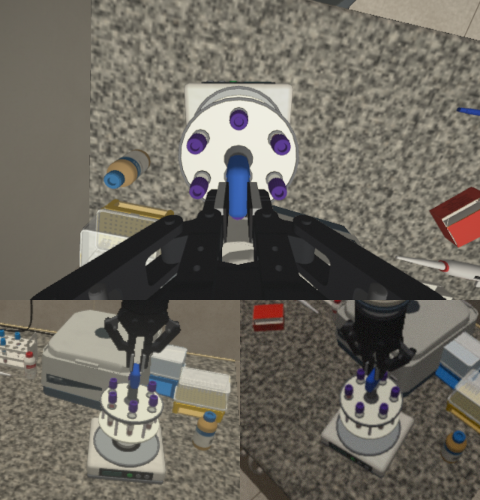

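Each camera puts the hub axis within 0.7 mm of the spindle. The picture shows the carousel level above the deck. I go down with the forces watched.

>>> move_arm(increments=[{"tx": 0,"ty": 0.03,"tz": 0.4,"rx": 0,"ry": 0,"rz": 0,"gripper": -1},{"tx": 0,"ty": 0,"tz": 0.4,"rx": 0,"ry": 0,"rz": 0,"gripper": -1},{"tx": 0,"ty": 0,"tz": 0.4,"rx": 0,"ry": 0,"rz": 0,"gripper": -1},{"tx": 0,"ty": 0,"tz": 0,"rx": 0,"ry": 0,"rz": 0,"gripper": -1}], squeeze=60)

```text
clock: 9.4
eef_pos: [595.0, 78.0, 191.2]
tcp_rot: [3.141, -0.001, -2.417]
contact_force: [-1.4, 0.3, -2.1]
opening: 0.149
```

>>> move_arm(increments=[{"tx": 0,"ty": 0,"tz": 0.4,"rx": 0,"ry": 0,"rz": 0,"gripper": -1},{"tx": 0,"ty": 0,"tz": 0.4,"rx": 0,"ry": 0,"rz": 0,"gripper": -1},{"tx": 0,"ty": 0,"tz": 0.3,"rx": 0,"ry": 0,"rz": 0,"gripper": -1},{"tx": 0,"ty": 0,"tz": 0,"rx": 0,"ry": 0,"rz": 0,"gripper": -1},{"tx": 0,"ty": 0,"tz": 0,"rx": 0,"ry": 0,"rz": 0,"gripper": -1}], squeeze=60)

```text
clock: 9.9
eef_pos: [595.5, 78.1, 181.1]
tcp_rot: [3.142, -0.0, -2.417]
contact_force: [-1.3, -0.3, -2.2]
opening: 0.15
```

>>> move_arm(increments=[{"tx": 0,"ty": 0,"tz": 0.3,"rx": 0,"ry": 0,"rz": 0,"gripper": -1},{"tx": 0,"ty": 0,"tz": 0.3,"rx": 0,"ry": 0,"rz": 0,"gripper": -1},{"tx": 0,"ty": 0,"tz": 0.3,"rx": 0,"ry": 0,"rz": 0,"gripper": -1},{"tx": 0,"ty": 0,"tz": 0,"rx": 0,"ry": 0,"rz": 0,"gripper": -1}], squeeze=90)

```text
clock: 10.3
eef_pos: [595.7, 78.1, 172.2]
tcp_rot: [-3.141, 0.0, -2.417]
contact_force: [1.0, 0.4, -1.9]
opening: 0.128
```

>>> move_arm(increments=[{"tx": 0,"ty": 0,"tz": 0.2,"rx": 0,"ry": 0,"rz": 0,"gripper": -1},{"tx": 0,"ty": 0,"tz": 0.2,"rx": 0,"ry": 0,"rz": 0,"gripper": -1},{"tx": 0,"ty": 0,"tz": 0,"rx": 0,"ry": 0,"rz": 0,"gripper": -1}], squeeze=90)

```text
clock: 10.6
eef_pos: [595.2, 78.0, 167.6]
tcp_rot: [3.141, -0.001, -2.417]
contact_force: [-1.0, 0.3, -2.7]
opening: 0.132
```

```bash
python3 look2.py c
```

```text
10.6 [595.15984799  77.99149156 167.61760259] [ 1.79972793e+02 -4.22257795e-02 -1.38510907e+02] [-1.02670775  0.26796942 -2.74984769] [-0.00922077 -0.04983803 -0.01164225] 0.13202643281785545 [ 0.13  0.35  1.72 -0.    1.08 -2.17]
== wrist
caps 2493 [593.4  78.5] minus tcp [-1.8  0.5] 41.0
deck tilt deg [-0.15  0.28] z below tcp -43.13647103649838
== scene
caps 306 [593.2  77. ] minus tcp [-1.9 -1. ] 41.1
deck tilt deg [-0.18 -0.05] z below tcp -42.209501335379926
== side
caps 312 [594.8  77.2] minus tcp [-0.4 -0.8] 40.8
deck tilt deg [-0.31  0.36] z below tcp -43.56871160474347
world d [-1.2 -0.1 -0.5] start-tool d [1.  0.7 0.5] goal-tool d(cm) [0.1  0.07 0.05] rotvec [ 0.   -0.   -0.01] clock 11.05
```

View pics/c.png

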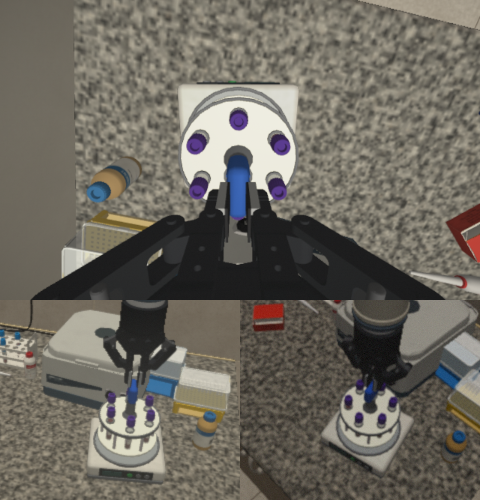

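>>> move_arm(increments=[{"tx": 0,"ty": 0,"tz": 0.2,"rx": 0,"ry": 0,"rz": 0,"gripper": -1},{"tx": 0,"ty": 0,"tz": 0.2,"rx": 0,"ry": 0,"rz": 0,"gripper": -1}], squeeze=90)

```text
clock: 11.25
eef_pos: [595.9, 78.1, 164.5]
tcp_rot: [-3.141, 0.001, -2.417]
contact_force: [-0.6, 0.0, 1.0]
opening: 0.129
```

>>> move_arm(increments=[{"tx": 0,"ty": 0,"tz": 0.2,"rx": 0,"ry": 0,"rz": 0,"gripper": -1},{"tx": 0,"ty": 0,"tz": 0.15,"rx": 0,"ry": 0,"rz": 0,"gripper": -1}], squeeze=90)

```text
clock: 11.45
eef_pos: [595.2, 78.0, 160.1]
tcp_rot: [3.141, -0.001, -2.417]
contact_force: [0.6, 0.3, -2.0]
opening: 0.127
```

>>> move_arm(increments=[{"tx": 0,"ty": 0,"tz": 0.15,"rx": 0,"ry": 0,"rz": 0,"gripper": -1},{"tx": 0,"ty": 0,"tz": 0.1,"rx": 0,"ry": 0,"rz": 0,"gripper": -1},{"tx": 0,"ty": 0,"tz": 0,"rx": 0,"ry": 0,"rz": 0,"gripper": -1}], squeeze=90)

```text
clock: 11.75
eef_pos: [596.0, 78.2, 158.8]
tcp_rot: [-3.141, 0.001, -2.417]
contact_force: [-1.7, 0.5, 4.2]
opening: 0.135
```

>>> move_arm(increments=[{"tx": 0,"ty": 0,"tz": 0.1,"rx": 0,"ry": 0,"rz": 0,"gripper": -1},{"tx": 0,"ty": 0,"tz": 0.1,"rx": 0,"ry": 0,"rz": 0,"gripper": -1},{"tx": 0,"ty": 0,"tz": 0,"rx": 0,"ry": 0,"rz": 0,"gripper": -1}], squeeze=90)

```text
clock: 12.05
eef_pos: [597.2, 78.5, 158.8]
tcp_rot: [-3.14, 0.003, -2.417]
contact_force: [-2.2, 0.4, 16.2]
opening: 0.131
```

```bash
python3 look2.py d
```

```text
12.05 [597.23067983  78.45191874 158.78294921] [-179.88195329    0.19707419 -138.5063029 ] [-2.19804553  0.36366721 16.19371184] [ 0.15316835  0.6328932  -0.02353917] 0.13137022956034547 [ 0.13  0.36  1.72  0.    1.06 -2.17]
== wrist
caps 2513 [594.5  78.7] minus tcp [-2.7  0.3] 41.0
deck tilt deg [-1.02  0.15] z below tcp -42.981470251903175
== scene
caps 312 [594.3  77.4] minus tcp [-2.9 -1.1] 41.1
deck tilt deg [-0.79  0.04] z below tcp -42.123847984668245
== side
caps 299 [595.8  77.6] minus tcp [-1.5 -0.9] 40.9
deck tilt deg [-1.    0.26] z below tcp -43.683453217157776
world d [-2.9 -0.4 -0. ] start-tool d [ 2.4  1.6 -0. ] goal-tool d(cm) [0.24 0.16 0.  ] rotvec [-0.12  0.2  -0.01] clock 12.5
```

>>> move_arm(increments=[{"tx": 0,"ty": 0,"tz": 0.08,"rx": 0,"ry": 0,"rz": 0,"gripper": -1},{"tx": 0,"ty": 0,"tz": 0,"rx": 0,"ry": 0,"rz": 0,"gripper": -1}], squeeze=90)

```text
clock: 12.7
eef_pos: [597.7, 78.5, 158.8]
tcp_rot: [-3.139, 0.004, -2.417]
contact_force: [-3.0, -0.4, 22.6]
opening: 0.132
```

>>> move_arm(increments=[{"tx": 0,"ty": 0,"tz": -0.18,"rx": 0,"ry": 0,"rz": 0,"gripper": -1},{"tx": 0,"ty": 0,"tz": -0.1,"rx": 0,"ry": 0,"rz": 0,"gripper": -1},{"tx": 0,"ty": 0,"tz": 0,"rx": 0,"ry": 0,"rz": 0,"gripper": -1},{"tx": 0,"ty": 0,"tz": 0,"rx": 0,"ry": 0,"rz": 0,"gripper": -1}], squeeze=40)

```text
clock: 13.1
eef_pos: [596.0, 78.3, 158.8]
tcp_rot: [-3.141, 0.001, -2.417]
contact_force: [-1.0, 0.5, 7.7]
opening: 0.13
```

>>> move_arm(increments=[{"tx": 0,"ty": 0,"tz": -0.1,"rx": 0,"ry": 0,"rz": 0,"gripper": -1},{"tx": 0,"ty": 0,"tz": 0,"rx": 0,"ry": 0,"rz": 0,"gripper": -1},{"tx": 0,"ty": 0,"tz": 0,"rx": 0,"ry": 0,"rz": 0,"gripper": -1}], squeeze=40)

```text
clock: 13.4
eef_pos: [595.4, 78.0, 158.9]
tcp_rot: [3.141, -0.0, -2.418]
contact_force: [0.3, 0.5, 0.5]
opening: 0.129
```

>>> move_arm(increments=[{"tx": 0,"ty": 0,"tz": 0,"rx": 0,"ry": 0,"rz": 0,"gripper": -0.4},{"tx": 0,"ty": 0,"tz": 0,"rx": 0,"ry": 0,"rz": 0,"gripper": 0},{"tx": 0,"ty": 0,"tz": 0,"rx": 0,"ry": 0,"rz": 0,"gripper": 0.3},{"tx": 0,"ty": 0,"tz": 0,"rx": 0,"ry": 0,"rz": 0,"gripper": 0.3},{"tx": 0,"ty": 0,"tz": 0,"rx": 0,"ry": 0,"rz": 0,"gripper": 0.3}], squeeze=40)

```text
clock: 13.9
eef_pos: [595.6, 78.1, 159.2]
tcp_rot: [-3.142, 0.0, -2.417]
contact_force: [0.8, -0.3, 0.3]
opening: 0.649
```

>>> move_arm(increments=[{"tx": 0,"ty": 0,"tz": -1,"rx": 0,"ry": 0,"rz": 0,"gripper": 0.3},{"tx": 0,"ty": 0,"tz": -2,"rx": 0,"ry": 0,"rz": 0,"gripper": 0.3},{"tx": 0,"ty": 0,"tz": -3,"rx": 0,"ry": 0,"rz": 0,"gripper": 0.3},{"tx": 0,"ty": 0,"tz": -2,"rx": 0,"ry": 0,"rz": 0,"gripper": 0.3},{"tx": 0,"ty": 0,"tz": 0,"rx": 0,"ry": 0,"rz": 0,"gripper": 0.3},{"tx": 0,"ty": 0,"tz": 0,"rx": 0,"ry": 0,"rz": 0,"gripper": 0.3}], squeeze=40)

```text
clock: 14.5
eef_pos: [595.7, 78.1, 239.6]
tcp_rot: [-3.141, 0.001, -2.417]
contact_force: [0.5, 0.4, -0.6]
opening: 0.645
```

```bash
sed -e "s/^s=r.sense(); tcp=s\['eef_pos'\];/s=r.sense(); print(s['eef_pos']); tcp=np.array([594.5,78,158.6]);/" look2.py > look3.py; python3 look3.py e
```

```text
[595.66204659  78.08712701 239.60614207]
14.5 [594.5  78.  158.6] [-1.79966276e+02  4.66348504e-02 -1.38508661e+02] [ 0.47376001  0.41785867 -0.62294298] [-0.04891234  0.0050098  -0.04482821] 0.6445285532127333 [ 0.13  0.28  1.64 -0.    1.22 -2.17]
== wrist
caps 1381 [593.   79.1] minus tcp [-1.5  1.1] 40.8
deck tilt deg [-0.   -0.06] z below tcp -42.962375363221454
== scene
caps 306 [592.9  77.6] minus tcp [-1.6 -0.4] 40.9
deck tilt deg [ 0.05 -0.22] z below tcp -42.11106188066208
spindle_seat 0.23 [653.6 119.8  58. ]
== side
caps 324 [594.4  77.7] minus tcp [-0.1 -0.3] 40.7
deck tilt deg [-0.03  0.15] z below tcp -43.736731155291196
world d [ -1.1  -0.  -80.2] start-tool d [ 0.8  0.7 80.2] goal-tool d(cm) [0.08 0.07 8.02] rotvec [ 0.02 -0.03 -0.01] clock 14.95
```

View pics/e.png

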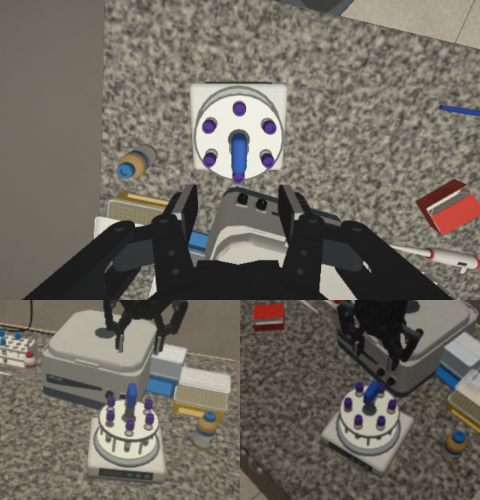

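The carousel stands level. Its deck is at about 115.1 mm once the camera bias is taken off, against 115 mm when home, and the gripper is clear above it. Handing in.

```bash
python3 -c "
from rig import r
print(r.sign_off())"
```

```text
the job is handed in; nothing more can be done
None
```

The carousel is on the turntable, pressed down to a firm stop at its home height, released and handed in at about 15 s of the 35 s. I gripped it across the blue handle, lifted it upright, turned it 20° to line up with the spindle, and slid it down.

**Seated:** The downward push met a firm stop with the tool at 158.8 mm; home works out to 158.6 mm from the grasp height. It held there at 22.6 N. After a slow unload, the height had not changed.

**After letting go:** All three cameras show the carousel level, within about 0.2°, and centred on the spindle to about 1–2 mm. The raw deck height averaged 115.7 mm against the expected 115 mm. I put the difference down to a 0.6 mm camera bias seen before placing. The gripper was about 80 mm above its release point and touching nothing.

**Did not match or not checked:**
- **No clear click:** I never saw the expected 10 N step at the sprung balls. Readings on the way down were only a few newtons, taken at the end of each short move. That it is fully home rests on the stop height and the lack of tilt, not on a felt click.
- **Bottles and carton:** The blue bottle and red carton look untouched in the last pictures. The red bottle was out of those views, and I did not measure any of the three again, but the arm's path stayed clear of where I had found them.
- **Refused calls:** My first two move calls were rejected for their format and moved nothing.

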